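# Hang the driver-bit holder on the tool board's screw by its keyhole plate

## Robot

A 6-joint arm with a two-finger parallel gripper is mounted at the origin on the work surface. World frame = base frame: x ahead of the robot, y to its left, z up, the work surface at z = 0. Lengths are in m, angles in rad, forces in N, time in s.
With the tool pointing down it reaches from about 0.275 to 0.85 m from the base axis. Payload 19 kg.
Tool frame: the origin (TCP) lies on the centre line of the jaws, within the pads' length; the fingertips stand 22 mm ahead of it and the grasp point (between the pads) lies 3 mm ahead of it; z points along the fingers, x is the direction in which the jaws open and shut, and the axes are right-handed (so a half turn about z gives the same grasp; the last joint's range is limited). The gripper opens to 85 mm and grips with 20 to 120 N. Pads are 22 mm wide; open, the fingers measure 114 mm over their backs; the gripper's body (76 mm by 85 mm) begins 54 mm behind the grasp point. The pads swing forward as they close: fully open they stand 13 mm farther back than shut.
Start: joints at [1.168, 0.15, 1.437, -0, 1.554, -0.134], TCP at [0.153, 0.554, 0.231] pointing down, gripper open.
Joint ranges: [-2.8, 2.8], [-0.68, 2.1], [0.12, 2.68], [-1.39, 4.53], [0.16, 2.79], [-2.81, 2.81]. Speed limits (rad/s): [1.89, 1.89, 2.22, 3.01, 3.01, 3.01].

## Interface

Orientations are given as [roll, pitch, yaw] about the fixed x, y, z axes, in that order (R = Rz(yaw) Ry(pitch) Rx(roll)).
In Python, from plant import telemetry, imaging, ticket gives the robot as it stands.
- The arm moves only by the shell command python3 -m pendant 'ROWS' [FORCE]. ROWS is JSON, a list of rows, each a list of 7 numbers: the shift along the tool's x, y, z in cm, then the turn, a rotation vector about the tool's x, y, z in degrees, then the opening, from 0 (shut) to 1 (fully open). In form: [[dx, dy, dz, rx, ry, rz, gripper], ...]. A call has 1 to 20 rows; each row shifts and turns the pose as measured when the row begins, along the tool's axes as they then stand; what a row does not reach is not made up. A row lasts 1/8 s, in which the tool goes at most 62.5 mm and 10.7 degrees, less where a joint would pass 70% of its speed; a pose out of reach is approached as far as the arm can. A call is refused whole if a number of a shift passes 6.25 or a number of a turn 10.7, either way. A call with a gripper value outside its range is refused whole. The fingers move at their own pace and stop on an object; FORCE is the grip in N (left out, the last holds). Time passes only in rows, so rows that do not move let the fingers close. It gives the time, the measured TCP pose, the force and the opening at its end, in the units of the state.
- telemetry.get_obs(): the state, without advancing time (a new reading comes with each control period).
- imaging.snapshot(name): name is "scene" or "top"; returns a dict with "color" (420x560x3 uint8, red, green, blue), "range_z" (420x560 float32, m along the optical axis (not along the pixel's ray), 0 where there is no reading), "camera_matrix" (3x3 intrinsics, pixels), "distortion" ([k1, k2, p1, p2, k3] as OpenCV has them; the pictures are not rectified), "rvec" (rotation vector, rad) and "tvec" (3), from world to camera coordinates, as OpenCV has them. Camera axes: x right, y down, z forward; pixel columns grow to the right and rows downward; lengths in m; the calibration is good to about 2 mm. A picture is of the moment at which its call begins.
- ticket.close_job(): hands the job in, once; it reports no verdict.
Trained networks look in a picture, given as the dict that the camera call returned (one of the last four; its "shot" number tells which), for a name from the list of things; names that differ only in an ending like _2 or _b are one class to them, and where a whole thing is asked for, a point or a joint stands for the part that bears it (a point fixed in the world has none). Each returns a list of dicts, best first, with "confidence" (0 to 1); they miss things now and then, are a little off and sometimes report something else, mostly with a low value. They report only what shows in the picture. A call takes as long as a camera call. They do not tell look-alikes from the thing itself.
- imaging.trace(picture, thing): "pixels" (420x560 bool, what is visible of it) and "extent" ([left, top, right, bottom] in pixels, round what is visible of it).
- imaging.tip_of(picture, thing): "at" ([column, row] in pixels: a listed point, or the origin of a listed thing).
The state is a dict: "t": time; "qpos": joint angles; "joint_velocities": joint speeds; "joint_torque": joint torques, N m; "position": TCP position; "orientation": TCP orientation; "ft_force": force on the tool from outside, world axes, zero at the start; "ft_torque": the same for the moment, N m; "gripper_width": finger opening in m.
Only numpy, scipy, OpenCV 4.12 (cv2) and the standard library are available. Lean on these libraries where they do the work, as an engineer would, in place of code of your own. Each camera call takes 0.05 s, during which the arm holds its last target. There are 200 camera calls.

## Task

Hang the driver-bit holder on the screw in the tool board: pass the screw's head through the round hole of its keyhole plate, press the plate in against its rubber feet, and slide it down, still in your grip, until the end of the slot bears firmly on the screw; then let go, so that it hangs there upright. It is a snug fit, so go by feel and push firmly but do not force it: never more than 40 N against the screw or the board. Leave the chisel, the mallet and the frame where they lie.

Things in the scene. Friction and masses are not known exactly. Their poses are not given: they have to be found in the camera images.
- block (a point): Bit holder (solid 'holder', 0.34 kg), starts standing on the bench: a beech block 66 (x) x 56 (y) x 40 mm with short bits in it, on the front of an upright dark steel back plate 56 wide, 104 tall, 4 thick. This point: centre of the block, 20 mm above its underside. Axes: +x out of the plate's back (towards the board when hung), y across, z up. The plate's rear face is 37 mm along +x. Grip the block across y.
- keyhole (a point): Centre of the keyhole's round hole, 18.5 mm across, 2 mm inside the plate's rear face; 35 mm along +x and 38 mm above the block's centre. A 10 mm wide slot runs up from the hole. Axes as the block. Behind the plate are four rubber feet, each 12 mm across, 5 mm tall: springs of 2.5 N/mm each that give 3.8 mm at most. They stand 20 mm either side, two beside the slot 20 mm above this point, two 46 mm below it.
- slot_end: Upper end of the keyhole slot. The origin is where the screw's axis lies when the holder is fully home: 24 mm above the centre of the round hole, 2 mm inside the plate's rear face. Axes as the block. The back plate stands 64 mm taller than the block, so lean the gripper some 20 degrees back from it, or grip the front half of the block, to keep its body off the plate and the screw.
- screw: Steel cross-head screw standing level out of the board 0.185 to 0.215 m above the bench, on a pencil cross. The origin is on its axis at the board's front face (within 0.4 mm); +x points into the board, z up. Shank 8 mm thick, 6.9 mm of it bare, then the head, 15 mm across and 5.2 mm tall (bevelled 1.5 mm underneath, so the plate has 7.3 mm to pass behind it): pressing the feet in 1.3 to 2.1 mm takes 13 to 21 N.
- board: Tool board, fixed: upright plywood 360 wide, 300 tall, 18 thick, on feet at its back. Origin at the middle of its lower edge, mid thickness; +x points from its front face into the board, y along it, z up; front face at x = -9 mm. A steel rule and a try square hang at its two ends, at least 100 mm from the middle. Once the plate is behind the head, friction of the squeezed feet holds it (8 to 15 N to slide it): it does not drop home.
- chisel: Chisel lying on the bench, 255 mm long, black and orange handle 30 mm thick; origin under its middle, x from the handle to the edge. To be left alone.
- mallet: Wooden mallet lying on the bench: head 130 x 85 x 62 mm tall, handle along +y reaching 305 mm from the centre; origin under the middle of the head. To be left alone.
- frame: Pine frame lying flat on the bench, 240 (x) x 340 (y) mm, 26 mm tall; origin under its centre. To be left alone.
Mind the look-alikes: they are no part of the job. Several things look just like the part that bears block: the one meant starts farthest to the robot's right.

How it is judged:
On the way, in this order (a step that is already met when the one before it is completed fails the run):
1. the screw's head goes through the round hole, the plate pressed close to the board (distance between keyhole and screw below 0.0085 m and x of keyhole in the frame of screw above -0.0072 m), for 0.1 s.
2. the holder, still in the gripper, is pushed down until the end of the slot bears on the screw with over 3 N (z of slot_end in the frame of screw between -0.003 and 0.002 m and y of slot_end in the frame of screw between -0.003 and 0.003 m and x of slot_end in the frame of screw above -0.0075 m and contact force between holder and the fingers above 2 N and contact force between slot_end and screw above 3 N), for 0.2 s.
At the end, for the whole second after the job is handed in: the holder hangs on the screw, behind its head, fully home: the screw's axis within 2 mm of the end of the slot in height (3 mm sideways), upright within 5 degrees, still and let go (z of slot_end in the frame of screw between -0.003 and 0.002 m and y of slot_end in the frame of screw between -0.003 and 0.003 m and x of slot_end in the frame of screw above -0.0075 m and angle between block's own z axis and vertical below 0.09 rad and linear speed of holder below 0.01 m/s); the robot touches nothing.
It fails at once if the holder is pushed against the screw with over 40 N (contact force between holder and screw above 40 N).
It fails at once if the holder is pushed against the board with over 40 N (contact force between holder and board above 40 N).
It fails at once if the chisel is shifted by over 20 mm (distance of chisel from where it was at the start of the episode above 0.02 m).
It fails at once if the mallet is shifted by over 20 mm (distance of mallet from where it was at the start of the episode above 0.02 m).
It fails at once if the frame is shifted by over 20 mm (distance of frame from where it was at the start of the episode above 0.02 m).
It also fails if it takes over 64 s, if anything falls off the work surface, if the arm or the gripper's body presses on something with over 40 N, if the wrist force passes 120 N, or if a joint passes its speed limit or range.

## Working session

There is one attempt and no reset: what is moved stays moved. The work goes in short steps, Python scripts to look and compute and a shell command to move; the robot and the scene stay as the last step left them, time stands still between calls to the robot, and variables do not carry over. Pictures are saved under pics/ and viewed, about 8 in all and at most 12, crops included, and the job is handed in when it is done.

```bash
mkdir -p pics; ls
python3 - <<'E'
from plant import telemetry, imaging
import cv2, pickle, numpy as np
o=telemetry.get_obs(); print({k:np.round(v,3).tolist() for k,v in o.items()})
for n in("scene","top"):
    p=imaging.snapshot(n); pickle.dump(p,open(f"pics/{n}0.pkl","wb"))
    cv2.imwrite(f"pics/{n}0.png",p["color"][:,:,::-1])
    print(n,p["camera_matrix"].tolist(),p["distortion"],p["rvec"],p["tvec"])
    for th in("block","keyhole","slot_end","screw","board","chisel","mallet","frame"):
        print(th,[(np.round(d["at"],1).tolist(),round(float(d["confidence"]),2)) for d in imaging.tip_of(p,th)][:5])
E
```

```text
pics
{'t': 0.0, 'qpos': [1.168, 0.151, 1.438, 0.0, 1.554, -0.134], 'joint_velocities': [-0.001, -0.002, -0.0, 0.001, 0.0, -0.001], 'joint_torque': [0.002, -71.306, -57.087, -0.0, 0.009, 0.0], 'position': [0.153, 0.554, 0.23], 'orientation': [-3.141, 0.001, 1.302], 'ft_force': [0.41, -0.033, -0.314], 'ft_torque': [0.023, 0.039, -0.008], 'gripper_width': 0.086}
scene [[501.41229721788847, 0.0, 277.5747820995953], [0.0, 501.41229721788847, 214.10605090301496], [0.0, 0.0, 1.0]] [-0.02323361  0.          0.          0.          0.        ] [ 1.11551932  2.40450836 -0.96502948] [ 0.25395635 -0.2769524   1.66395959]
block [([305.2, 255.4], 0.97), ([332.7, 334.4], 0.96), ([400.7, 354.3], 0.71), ([398.0, 244.8], 0.68)]
keyhole [([413.9, 226.9], 0.9), ([295.0, 236.5], 0.89), ([343.6, 339.1], 0.88), ([404.5, 327.4], 0.7)]
slot_end []
screw [([181.9, 127.1], 0.58)]
board [([193.0, 179.1], 0.58)]
chisel [([269.0, 198.8], 0.92)]
mallet [([356.3, 277.9], 0.92), ([300.3, 254.9], 0.52)]
frame []
top [[448.4949641891769, 0.0, 280.45551379987273], [0.0, 448.4949641891769, 216.17268338662885], [0.0, 0.0, 1.0]] [-0.11877811  0.          0.          0.          0.        ] [ 2.18506422 -2.13752097  0.09689257] [0.11207308 0.59092619 1.11004324]
block [([175.9, 176.3], 0.6), ([247.7, 232.5], 0.58), ([175.2, 305.8], 0.55), ([123.0, 203.4], 0.55)]
keyhole [([127.1, 212.4], 0.93), ([161.4, 171.5], 0.77), ([259.1, 235.0], 0.75), ([170.1, 321.9], 0.57)]
slot_end []
screw [([439.6, 237.4], 0.6)]
board [([415.9, 249.6], 0.65)]
chisel [([327.1, 282.6], 0.96)]
mallet [([189.8, 247.5], 0.84)]
frame []
```

View pics/scene0.png

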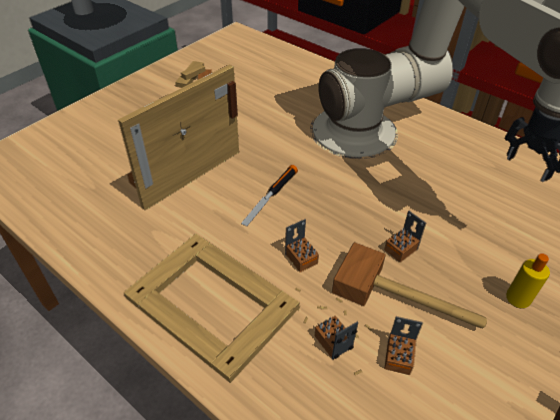

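View pics/top0.png

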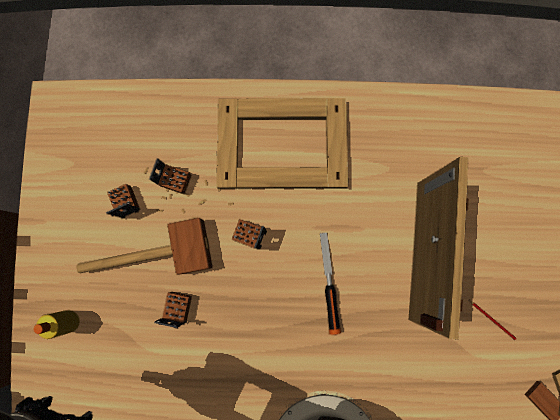

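The top view shows four holders; the one farthest to the robot's right is at about (248,232), with its plate facing the board on the right. The scene view puts the same one at (302,250), and the screw at (182,130) on the board. Next I'll measure them from the depth data.

```bash
cat > h.py <<'E'
import numpy as np, cv2
from scipy.spatial.transform import Rotation as R
def cam(p):
    return cv2.Rodrigues(np.array(p["rvec"],float))[0],np.array(p["tvec"],float).ravel()
def ray(p,uv):
    q=cv2.undistortPoints(np.array(uv,float).reshape(-1,1,2),p["camera_matrix"],p["distortion"]).reshape(-1,2)
    return np.c_[q,np.ones(len(q))]
def world(p,uv):
    uv=np.array(uv,float).reshape(-1,2); Rm,t=cam(p)
    z=p["range_z"][uv[:,1].round().astype(int),uv[:,0].round().astype(int)]
    return ((ray(p,uv)*z[:,None])-t)@Rm
def cloud(p,m):
    v,u=np.nonzero(m&(p["range_z"]>0)); return world(p,np.c_[u,v])
def tri(ps,uvs):
    A=[];b=[]
    for p,uv in zip(ps,uvs):
        Rm,t=cam(p); d=Rm.T@ray(p,[uv])[0]; d/=np.linalg.norm(d); c=-Rm.T@t
        P=np.eye(3)-np.outer(d,d); A.append(P); b.append(P@c)
    x=np.linalg.lstsq(np.vstack(A),np.hstack(b),rcond=None)[0]
    return x,[float(np.linalg.norm(a@x-c)) for a,c in zip(A,b)]
def plane(X,it=400,tol=.002):
    r=np.random.default_rng(0); best=None
    for _ in range(it):
        a=X[r.choice(len(X),3,False)]; n=np.cross(a[1]-a[0],a[2]-a[0]); l=np.linalg.norm(n)
        if l<1e-9: continue
        k=abs((X-a[0])@(n/l))<tol
        if best is None or k.sum()>best.sum(): best=k
    Y=X[best]; c=Y.mean(0); n=np.linalg.svd(Y-c)[2][2]
    return n,c,best
E
python3 - <<'E'
from h import *
from plant import imaging
P={n:imaging.snapshot(n) for n in("scene","top")}
near={"scene":(302,250),"top":(250,234)}
C={}
for n,p in P.items():
    for d in imaging.trace(p,"board")[:1]:
        X=cloud(p,d["pixels"]); nn,c,k=plane(X); print(n,"board plane",nn,c,k.sum(),len(X), "yaw of normal",np.degrees(np.arctan2(nn[1],nn[0])))
    for d in imaging.trace(p,"holder" if 0 else "block"):
        e=np.array(d["extent"]); 
        if np.hypot(*( (e[:2]+e[2:])/2-near[n]))<25:
            X=cloud(p,d["pixels"]); C[n]=X; print(n,"blk",d["confidence"],e,len(X),X.min(0),X.max(0))
for th,a,b in(("screw",(181.9,127.1),(439.6,237.4)),("keyhole",(295,236.5),(259.1,235)),("block",(305.2,255.4),(247.7,232.5))):
    for n in P:
        for d in imaging.tip_of(P[n],th): 
            if np.hypot(*(np.array(d["at"])-(a if n=="scene" else b)))<15:
                if n=="scene": a=d["at"]
                else: b=d["at"]
    print(th,tri([P["scene"],P["top"]],[a,b]),world(P["scene"],[a])[0],world(P["top"],[b])[0])
X=np.vstack(list(C.values())); np.save("pics/blk.npy",X)
for n,X in C.items():
    Y=X[X[:,2]>.005]
    print(n,"minrect all",cv2.minAreaRect((Y[:,:2]*1000).astype(np.float32)))
    hi=Y[Y[:,2]>.062]; print("hi",len(hi),hi.mean(0) if len(hi) else "")
    if len(hi)>20: 
        nn,c,k=plane(hi); print("plate plane",nn,c,k.sum(),np.degrees(np.arctan2(nn[1],nn[0])))
        u=np.array([-nn[1],nn[0],0]);u/=np.linalg.norm(u); s=(hi[k]-c)@u; print("span",s.min(),s.max(),"ctr",c+u*(s.min()+s.max())/2)
E
```

```text
scene blk 0.61 [285.1 224.1 316.8 271.5] 1082 [ 0.46866468  0.12672382 -0.00309249] [0.58171658 0.245849   0.10875661]
top board plane [-0.06691312 -0.9977569  -0.00195208] [ 0.51280028 -0.22209267  0.17335251] 6375 8350 yaw of normal -93.83671343857331
top blk 0.75 [231.5 219.5 265.1 246.6] 638 [ 0.50374617  0.16110963 -0.00461404] [0.57967791 0.24341916 0.10875071]
screw (array([ 0.5275891 , -0.22306764,  0.2018164 ]), [0.00036049234020581335, 0.0003604923402058487]) [ 0.5227974  -0.22887609  0.19626292] [ 0.52779443 -0.22321633  0.20225006]
keyhole (array([0.54216049, 0.17786268, 0.07331657]), [0.0008887851934398942, 0.0008887851934400567]) [0.4913755  0.14089413 0.00229135] [0.54497435 0.17934097 0.03898195]
block (array([0.54072456, 0.20457806, 0.0227892 ]), [0.0018862918237479297, 0.0018862918237474362]) [0.55281968 0.21088734 0.03904743] [0.53853703 0.20459839 0.03995362]
scene minrect all ((544.465087890625, 203.7719268798828), (76.56737518310547, 58.71818161010742), 68.42777252197266)
hi 198 [0.53413655 0.17357367 0.08556562]
plate plane [-0.32447787 -0.94584143 -0.00990513] [0.53355343 0.17387802 0.08492637] 172 -108.93490904366269
span -0.027116656823257 0.02700403390949057 ctr [0.53350017 0.17389629 0.08492637]
top minrect all ((539.917236328125, 203.98170471191406), (75.48722076416016, 55.78466033935547), 71.19452667236328)
hi 83 [0.52836592 0.17393643 0.09413698]
plate plane [-0.33055083 -0.93619146  0.11950608] [0.52857712 0.17422689 0.09666646] 64 -109.44712625338556
span -0.02620528881899257 0.027115753785635854 ctr [0.52900639 0.17407533 0.09666646]
```

```bash
cat >> h.py <<'E'
from plant import telemetry
def tool(yaw,tilt):   # tool x at yaw, z down, leaned 'tilt' deg towards its +y
    return R.from_euler("z",yaw,degrees=True)*R.from_euler("x",180-tilt,degrees=True)
def togo(pos,rot):
    o=telemetry.get_obs(); p=np.array(o["position"]); r=R.from_euler("xyz",o["orientation"])
    print("t %.2f"%o["t"],"pos",p.round(4),"F",np.round(o["ft_force"],1),"T",np.round(o["ft_torque"],2),"w %.4f"%o["gripper_width"],"q",np.round(o["qpos"],2))
    print("to go cm",(r.inv().apply(pos-p)*100).round(2),"turn deg",np.degrees((r.inv()*rot).as_rotvec()).round(2))
def unit(a): return np.array([np.cos(np.radians(a)),np.sin(np.radians(a)),0])
def grasp(blk,yaw,tilt=20,gx=-.006,gz=.007):
    rt=tool(yaw+90,tilt); return blk+gx*unit(yaw)+[0,0,gz]-.003*rt.apply([0,0,1]),rt
E
python3 - <<'E'
from h import *
X=np.load("pics/blk.npy"); b=np.array([.542,.206]); L=(X[:,:2]-b)@unit(-109)[:2]
k=(L<.02)&(abs((X[:,:2]-b)@unit(-19)[:2])<.02)&(L>-.025); print("bit tops",np.percentile(X[k,2],[50,90,99]))
E
python3 -m pendant '[[0,0,0,0,0,10.4,1],[0,0,0,0,0,10.4,1],[0,0,0,0,0,10.4,1],[0,0,0,0,0,10.4,1],[0,0,0,0,0,10.4,1],[0,0,0,0,0,10.4,1],[0,0,0,0,0,10.4,1],[0,0,0,0,0,10.4,1],[0,0,0,0,0,10.4,1],[0,0,0,-10,0,0,1],[0,0,0,-10,0,0,1]]' 
python3 -c "
from h import *
p,r=grasp(np.array([.542,.206,.02]),-109); print(p); togo(p,r)"
```

```text
bit tops [0.04178856 0.0528045  0.05916662]
t: 2.88
position: [0.1519, 0.553, 0.2337]
orientation: [2.789, -0.001, -0.386]
ft_force: [0.4, -0.6, -0.5]
gripper_width: 0.0856
[0.54428746 0.21264327 0.02981908]
t 2.88 pos [0.1519 0.553  0.2337] F [ 0.4 -0.6 -0.5] T [ 0.14 -0.09 -0.02] w 0.0856 q [ 1.17  0.39  1.18 -0.01  1.93  1.56]
to go cm [49.14  8.68 24.97] turn deg [ 0.22  1.02 -2.93]
```

```bash
python3 -m pendant '[[6.1,1.1,1.2,0,0,-1.5,1],[6.1,1.1,1.2,0,1,-1.4,1],[6.1,1.1,1.2,0,0,0,1],[6.1,1.1,1.2,0,0,0,1],[6.1,1.1,1.2,0,0,0,1],[6.1,1.1,1.2,0,0,0,1],[6.1,1.1,1.2,0,0,0,1],[6.1,1.1,1.2,0,0,0,1],[0,0,0,0,0,0,1]]' 
python3 -c "
from h import *
p,r=grasp(np.array([.542,.206,.02]),-109); togo(p,r)"
```

```text
t: 4.0
position: [0.5733, 0.2817, 0.167]
orientation: [2.777, 0.004, -0.328]
ft_force: [-0.3, 0.3, -0.2]
gripper_width: 0.0856
t 4.00 pos [0.5733 0.2817 0.167 ] F [-0.3  0.3 -0.2] T [ 0.16 -0.01  0.  ] w 0.0856 q [ 0.46  0.5   1.15 -0.26  1.75  0.78]
to go cm [-0.47  2.08 15.48] turn deg [0.91 0.11 0.28]
```

```bash
python3 -m pendant '[[-0.5,2.1,0,0.9,0,0.3,1],[0,0,3,0,0,0,1],[0,0,3,0,0,0,1],[0,0,2,0,0,0,1],[0,0,0,0,0,0,1]]'
python3 - <<'E'
from h import *
from plant import imaging
p,r=grasp(np.array([.542,.206,.02]),-109); togo(p,r)
o=[]
for n in("scene","top"):
    s=imaging.snapshot(n); c=s["color"][:,:,::-1]
    o.append(cv2.resize(c[190:300,240:380] if n=="scene" else c[180:290,180:320],None,fx=2.8,fy=2.8,interpolation=cv2.INTER_CUBIC))
cv2.imwrite("pics/pre.png",np.hstack(o))
E
```

```text
t: 4.62
position: [0.5515, 0.2392, 0.0978]
orientation: [2.794, 0.002, -0.332]
ft_force: [0.1, -0.4, 0.6]
gripper_width: 0.0855
t 4.62 pos [0.5515 0.2392 0.0978] F [ 0.1 -0.4  0.6] T [ 0.14 -0.03  0.03] w 0.0855 q [ 0.42  0.45  1.36 -0.25  1.57  0.78]
to go cm [0.2  0.26 7.32] turn deg [-0.08  0.12 -0.  ]
```

View pics/pre.png

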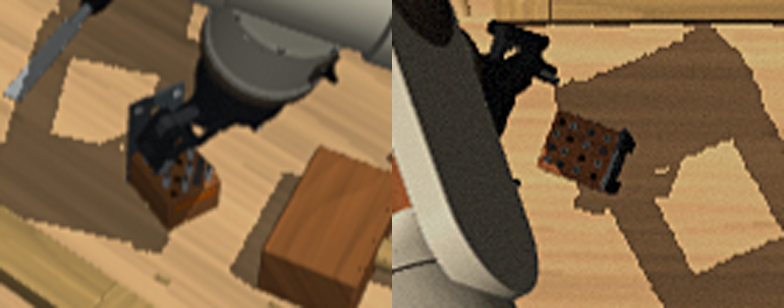

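The gripper is lined up over the block: jaws are either side of it and its body is clear of the plate. I'll go down and grip.

```bash
python3 -m pendant '[[0.2,0.26,2.5,0,0,0,1],[0,0,2.5,0,0,0,1],[0,0,1.5,0,0,0,1],[0,0,0.6,0,0,0,1],[0,0,0,0,0,0,1]]'
python3 -c "
from h import *
p,r=grasp(np.array([.542,.206,.02]),-109); togo(p,r)"
```

```text
t: 5.35
position: [0.5482, 0.2165, 0.0369]
orientation: [2.801, -0.006, -0.33]
ft_force: [-0.4, 0.3, -0.3]
gripper_width: 0.0855
t 5.35 pos [0.5482 0.2165 0.0369] F [-0.4  0.3 -0.3] T [ 0.18 -0.08 -0.01] w 0.0855 q [ 0.39  0.47  1.46 -0.26  1.43  0.78]
to go cm [-0.26  0.23  0.83] turn deg [-0.49 -0.36 -0.05]
```

```bash
python3 -m pendant '[[-0.26,0.25,0.8,-0.5,-0.4,0,1],[0,0,0,0,0,0,1],[0,0,0,0,0,0,0.6],[0,0,0,0,0,0,0.3],[0,0,0,0,0,0,0],[0,0,0,0,0,0,0],[0,0,0,0,0,0,0],[0,0,0,0,0,0,0]]' 40
python3 -m pendant '[[0,0,0,0,0,0,0],[0,0,0,0,0,0,0],[0,0,0,0,0,0,0],[0,0,0,0,0,0,0]]' 110
python3 -c "
from h import *
p,r=grasp(np.array([.542,.206,.02]),-109); togo(p,r)"
```

```text
t: 6.35
position: [0.5447, 0.2131, 0.0316]
orientation: [2.793, -0.001, -0.332]
ft_force: [-0.4, 0.3, 0.1]
gripper_width: 0.0542
t: 6.85
position: [0.5449, 0.2133, 0.0323]
orientation: [2.794, -0.001, -0.333]
ft_force: [-0.5, 0.1, 2.3]
gripper_width: 0.0514
t 6.85 pos [0.5449 0.2133 0.0323] F [-0.5  0.1  2.3] T [ 0.18  0.16 -0.1 ] w 0.0514 q [ 0.38  0.48  1.47 -0.26  1.43  0.78]
to go cm [-0.04 -0.    0.27] turn deg [-0.08 -0.06 -0.08]
```

```bash
python3 -m pendant '[[0,0.34,-0.94,0,0,0,0],[0,0.68,-1.88,0,0,0,0],[0,1.7,-4.7,0,0,0,0],[0,1.7,-4.7,0,0,0,0],[0,1.7,-4.7,0,0,0,0],[0,0,0,0,0,0,0],[0,0,0,0,0,0,0]]'
python3 - <<'E'
from h import *
from plant import imaging
togo(np.zeros(3),tool(-19,20))
s=imaging.snapshot("scene"); cv2.imwrite("pics/lift.png",s["color"][:,:,::-1])
E
```

```text
t: 7.72
position: [0.5438, 0.2134, 0.2234]
orientation: [2.796, -0.002, -0.332]
ft_force: [-0.2, 0.8, -4.5]
gripper_width: 0.0516
t 7.72 pos [0.5438 0.2134 0.2234] F [-0.2  0.8 -4.5] T [ 0.48 -0.17 -0.03] w 0.0516 q [ 0.38  0.34  1.26 -0.26  1.77  0.69]
to go cm [-44.49  28.16  33.76] turn deg [-0.22 -0.11 -0.09]
```

View pics/lift.png

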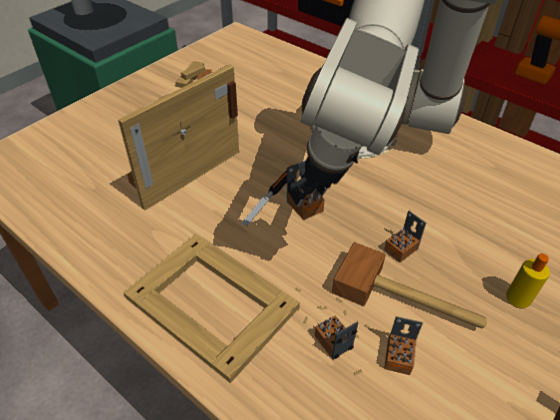

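The holder hangs level in the grip at (305,200). Next I'll refine the board plane and screw head from the first pictures and work out the pre-insertion pose.

```bash
cat >> h.py <<'E'
def blk_in_tool():
    rt=R.from_euler("xyz",[2.794,-.001,-.333]); v=rt.inv().apply(np.array([.542,.206,.02])-[.5449,.2133,.0323]); v[0]=0; return v
def key_goal(key,yaw,tilt=20,off=(.035,0,.038)):  # TCP that puts holder point 'off' at key
    rt=tool(yaw+90,tilt); return key-R.from_euler("z",yaw,degrees=True).apply(off)-rt.apply(blk_in_tool()),rt
E
python3 - <<'E'
from h import *
import pickle
print("blk in tool",blk_in_tool())
for n,(u0,u1,v0,v1),uv in(("scene",(140,228,95,185),(182,130)),("top",(412,470,160,330),(436,239))):
    p=pickle.load(open(f"pics/{n}0.pkl","rb")); m=np.zeros((420,560),bool); m[v0:v1,u0:u1]=1
    X=cloud(p,m); X=X[X[:,2]>.03]; nn,c,k=plane(X,tol=.0025); nn=nn*np.sign(-nn[1])
    print(n,nn,c,k.sum(),len(X),"yaw",np.degrees(np.arctan2(nn[1],nn[0])),"res",np.std((X[k]-c)@nn))
    m[:]=0; m[uv[1]-11:uv[1]+12,uv[0]-11:uv[0]+12]=1; X=cloud(p,m); h=-(X-c)@nn
    H=X[(h>.007)&(h<.016)]; print(" head",len(H),H.mean(0),H.min(0),H.max(0),"h",np.percentile(h[(h>.004)],[5,50,95]))
    print(" plane y at screw", c[1]-(nn[0]*(.5276-c[0])+nn[2]*(.2018-c[2]))/nn[1])
    cv2.imwrite(f"pics/scr_{n}.png",cv2.resize(p["color"][uv[1]-20:uv[1]+21,uv[0]-20:uv[0]+21,::-1],None,fx=9,fy=9,interpolation=cv2.INTER_NEAREST))
import cv2
cv2.imwrite("pics/scr.png",np.hstack([cv2.imread("pics/scr_scene.png"),cv2.imread("pics/scr_top.png")]))
E
```

```text
blk in tool [0.         0.00318796 0.01423701]
scene [-0.07033363 -0.99752136 -0.00207612] [ 0.52849509 -0.22603567  0.16935401] 5154 6821 yaw -94.03315900855924 res 0.001298171843456226
 head 20 [ 0.53187293 -0.2152034   0.19297117] [ 0.52407105 -0.21907257  0.18546541] [ 0.53691342 -0.21174162  0.19903173] h [0.00422951 0.00986151 0.01432947]
 plane y at screw -0.22604008350197172
top [-0.06757473 -0.99771329 -0.00136252] [ 0.51576109 -0.2223471   0.18436929] 6048 7708 yaw -93.87470284745011 res 0.0009308021846823779
 head 21 [ 0.52975533 -0.21250077  0.19356752] [ 0.52380067 -0.21500971  0.18478797] [ 0.53724574 -0.21025681  0.19937534] h [0.00577875 0.01033699 0.01253017]
 plane y at screw -0.22317274895999334
```

View pics/scr.png

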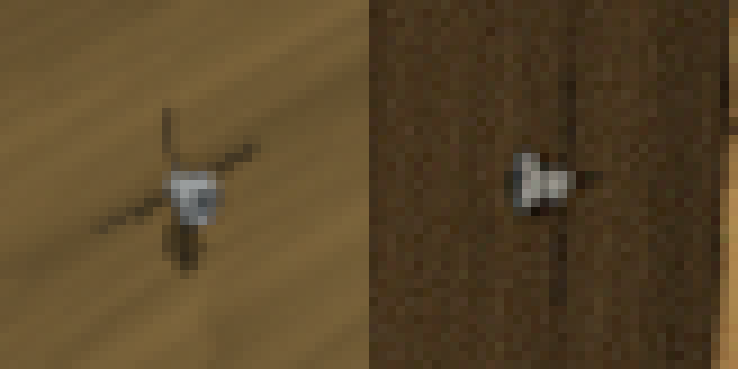

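The crop shows the head (scene about (183,131), top about (433,239)) and the pencil cross behind it. The depth centroid of the head (z≈0.192) disagrees with the network's point (z≈0.202), so I'll settle it with the cross lines.

Run:
```python
from h import *
import pickle
P={n:pickle.load(open(f"pics/{n}0.pkl","rb")) for n in("scene","top")}
org={"scene":(162,110),"top":(416,219)}
def pj(p,X): return cv2.projectPoints(np.array(X,float).reshape(-1,1,3),np.array(p["rvec"],float),np.array(p["tvec"],float),p["camera_matrix"],p["distortion"])[0].reshape(-1,2)
px=lambda n,c,r: np.array([c,r],float)/9-.5+org[n]
print("head tri",tri([P["scene"],P["top"]],[px("scene",199,199),px("top",523-369,185)]))
# cross on the plane y=y0 at screw, yaw -93.95 ; find lines
ex=unit(-93.95+90)
def onplane(p,uv,y0):
    Rm,t=cam(p); d=Rm.T@ray(p,[uv])[0]; c=-Rm.T@t; n=unit(-93.95); q=np.array([.528,y0,.2]); return c+d*((q-c)@n)/(d@n)
for n,y0,pts in(("scene",-.226,{"v":(167,113),"v2":(170,145),"h1":(98,229),"h2":(254,148)}),("top",-.2231,{"v":(571-369,90),"v2":(560-369,295),"h":(595-369,179)})):
    for k,c in pts.items(): print(n,k,onplane(P[n],px(n,*c),y0).round(4))
```

```text
head tri (array([ 0.52926503, -0.21351845,  0.19329521]), [0.0016882217813438756, 0.0016882217813438962])
scene v [ 0.5284 -0.226   0.2184]
scene v2 [ 0.5292 -0.2261  0.2073]
scene h1 [ 0.5584 -0.2281  0.1924]
scene h2 [ 0.5    -0.2241  0.1909]
top v [ 0.5517 -0.2247  0.1923]
top v2 [ 0.5016 -0.2213  0.193 ]
top h [ 0.5287 -0.2231  0.2135]
```

The cross gives the same answer in both views: screw at x≈0.5288, z≈0.1922, y≈-0.2245. The network's z was wrong. Moving to a standoff 6 cm in front of it.

```bash
cat >> h.py <<'E'
S=np.array([.5288,-.2245,.1922]); YAW=-93.95
E
python3 -c "
from h import *
p,r=key_goal(S-.06*unit(YAW),YAW); print(p); togo(p,r)"
```

```text
[ 0.53588595 -0.12187931  0.16648807]
t 7.78 pos [0.5439 0.2134 0.2236] F [ 0.4  0.8 -3.2] T [ 0.48 -0.17 -0.01] w 0.0514 q [ 0.38  0.34  1.26 -0.26  1.77  0.69]
to go cm [10.17 28.13 16.21] turn deg [ -0.21   4.99 -14.25]
```

```bash
python3 -m pendant '[[0,0,0,-0.1,2.5,-7.1,0],[0,0,0,-0.1,2.5,-7.1,0],[0,0,0,0,0,0,0]]'
python3 -c "
from h import *
p,r=key_goal(S-.06*unit(YAW),YAW); togo(p,r)"
```

```text
t: 8.15
position: [0.5429, 0.2129, 0.2203]
orientation: [2.79, 0.005, -0.064]
ft_force: [-0.4, 0.6, -4.0]
gripper_width: 0.0515
t 8.15 pos [0.5429 0.2129 0.2203] F [-0.4  0.6 -4. ] T [ 0.47 -0.03 -0.01] w 0.0515 q [ 0.41  0.3   1.32 -0.31  1.69  0.46]
to go cm [ 1.46 29.56 16.56] turn deg [0.14 0.17 0.37]
```

```bash
python3 -m pendant '[[0.3,5,2.75,0,0,0,0],[0.3,5,2.75,0,0,0.3,0],[0.2,5,2.75,0,0,0,0],[0.3,5,2.75,0,0,0,0],[0.2,5,2.75,0,0,0,0],[0.2,4,2.2,0,0,0,0],[0,0,0,0,0,0,0],[0,0,0,0,0,0,0]]'
python3 - <<'E'
from h import *
from plant import imaging
p,r=key_goal(S-.06*unit(YAW),YAW); togo(p,r)
o=[]
for n in("scene","top"):
    s=imaging.snapshot(n); c=s["color"][:,:,::-1]
    for d in imaging.tip_of(s,"keyhole")[:4]: print(n,d["at"],d["confidence"])
    o.append(cv2.resize(c[70:180,140:280] if n=="scene" else c[190:300,340:480],None,fx=2.8,fy=2.8,interpolation=cv2.INTER_CUBIC))
cv2.imwrite("pics/pre2.png",np.hstack(o))
E
```

```text
t: 9.15
position: [0.5297, -0.1243, 0.1625]
orientation: [2.793, 0.011, -0.098]
ft_force: [-0.6, -0.3, -4.3]
gripper_width: 0.0514
t 9.15 pos [ 0.5297 -0.1243  0.1625] F [-0.6 -0.3 -4.3] T [ 0.55 -0.01  0.02] w 0.0514 q [-0.17  0.13  1.64 -0.36  1.37 -0.  ]
to go cm [ 0.59 -0.14 -0.49] turn deg [-0.03  1.16 -1.33]
scene [405.6, 329.1] 0.89
scene [344.1, 335.6] 0.74
scene [195.3, 139.6] 0.69
scene [414.1, 227.0] 0.58
top [171.8, 321.4] 0.97
top [160.7, 167.9] 0.9
top [125.8, 209.6] 0.77
top [408.1, 234.9] 0.44
```

View pics/pre2.png

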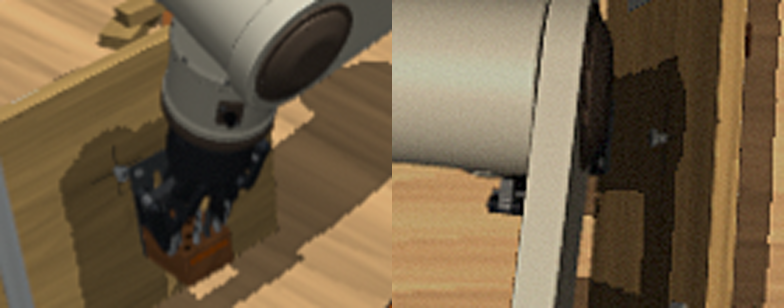

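```bash
python3 -m pendant '[[0.59,-0.14,-0.49,0,1.16,-1.33,0],[0,0,0,0,0,0,0],[0,0,0,0,0,0,0]]'
python3 - <<'E'
from h import *
from plant import imaging
p,r=key_goal(S-.06*unit(YAW),YAW); togo(p,r)
o=telemetry.get_obs(); rt=R.from_euler("xyz",o["orientation"]); tp=np.array(o["position"])
Rh=R.from_matrix((rt*tool(YAW+90,20).inv()*R.from_euler("z",YAW,degrees=True)).as_matrix())
b=tp+rt.apply(blk_in_tool())
s=imaging.snapshot("scene")
pts=np.array([[.033,.028,.084],[.033,-.028,.084],[.033,.028,-.02],[.033,-.028,-.02],[-.033,.028,.02],[-.033,-.028,.02],[-.033,.028,-.02],[-.033,-.028,-.02],[.035,0,.038],[.035,0,.062]])
uv=cv2.projectPoints(b+Rh.apply(pts),np.array(s["rvec"],float),np.array(s["tvec"],float),s["camera_matrix"],s["distortion"])[0].reshape(-1,2)
sc=8;x0,y0=170,100
c=cv2.resize(s["color"][y0:y0+75,x0:x0+75,::-1],None,fx=sc,fy=sc,interpolation=cv2.INTER_CUBIC)
for q in uv: cv2.drawMarker(c,tuple(((q-[x0,y0]+.5)*sc).astype(int).tolist()),(0,255,255),cv2.MARKER_CROSS,14,1)
ps=cv2.projectPoints(np.array([S,S-.0121*unit(YAW)]),np.array(s["rvec"],float),np.array(s["tvec"],float),s["camera_matrix"],s["distortion"])[0].reshape(-1,2)
for q in ps: cv2.drawMarker(c,tuple(((q-[x0,y0]+.5)*sc).astype(int).tolist()),(0,0,255),cv2.MARKER_CROSS,14,1)
cv2.imwrite("pics/ov.png",c); print(uv.round(1).tolist(),[ (d["at"],d["confidence"]) for d in imaging.tip_of(s,"keyhole")[:4]])
E
```

```text
t: 9.72
position: [0.5373, -0.1194, 0.1676]
orientation: [2.793, -0.002, -0.061]
ft_force: [0.5, 0.2, -4.8]
gripper_width: 0.0512
t 9.72 pos [ 0.5373 -0.1194  0.1676] F [ 0.5  0.2 -4.8] T [ 0.55 -0.05 -0.01] w 0.0512 q [-0.16  0.13  1.63 -0.36  1.36 -0.03]
to go cm [-0.12  0.2   0.19] turn deg [-0.01 -0.27  0.37]
[[186.0, 131.1], [203.0, 121.6], [190.9, 162.7], [206.8, 153.1], [205.6, 162.3], [222.0, 152.3], [207.1, 174.1], [223.0, 164.1], [196.1, 140.4], [195.1, 133.0]] [([193.0, 142.5], 0.97), ([411.7, 226.8], 0.83), ([343.0, 336.0], 0.7), ([404.0, 329.1], 0.59)]
```

View pics/ov.png

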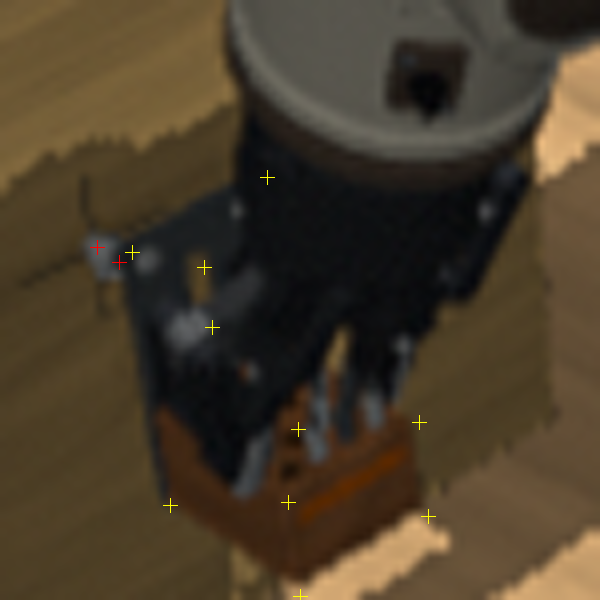

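The overlay shows the real holder about 1–1.5 px higher in the image than predicted (block's bottom corner at (298,583) against (300,597)). That is a few mm, so I'll check whether it's camera bias using the first picture, where the holder's height was known.

Run:
```python
from h import *
import pickle
s=pickle.load(open("pics/scene0.pkl","rb"))
rt=R.from_euler("xyz",[2.794,-.001,-.333]); b=np.array([.5449,.2133,.0323])+rt.apply(blk_in_tool()); b[2]=.02; print(b)
Rh=R.from_euler("z",-109.08,degrees=True)
pts=np.array([[.033,.028,.084],[.033,-.028,.084],[.033,.028,-.02],[.033,-.028,-.02],[-.033,.028,.02],[-.033,-.028,.02],[-.033,.028,-.02],[-.033,-.028,-.02],[.035,0,.038],[.035,0,.062]])
pj=lambda X:cv2.projectPoints(X,np.array(s["rvec"],float),np.array(s["tvec"],float),s["camera_matrix"],s["distortion"])[0].reshape(-1,2)
uv=pj(b+Rh.apply(pts)); sc=8;x0,y0=265,210
c=cv2.resize(s["color"][y0:y0+75,x0:x0+75,::-1],None,fx=sc,fy=sc,interpolation=cv2.INTER_CUBIC)
for q in uv: cv2.drawMarker(c,tuple(((q-[x0,y0]+.5)*sc).astype(int).tolist()),(0,255,255),cv2.MARKER_CROSS,14,1)
cv2.imwrite("pics/ov0.png",c)
J=np.array([pj(b+np.eye(3)[i]*.01)[0]-pj(b[None])[0] for i in range(3)]); print("px per cm",J.round(2).tolist())
m=np.zeros((420,560),bool)
for n in("scene","top"):
    q=pickle.load(open(f"pics/{n}0.pkl","rb")); m[:]=0
    if n=="scene": m[230:260,240:280]=1
    else: m[200:220,250:310]=1
    X=cloud(q,m); print(n,"bench z",np.median(X[:,2]),X[:,2].std())
```

```text
[0.54234662 0.20588011 0.02      ]
px per cm [[-2.45, 2.35], [3.12, 1.99], [0.16, -2.52]]
scene bench z 0.0010550805208501166 0.002069454149333626
top bench z 4.0092557799822995e-05 0.002268163019235305
```

View pics/ov0.png

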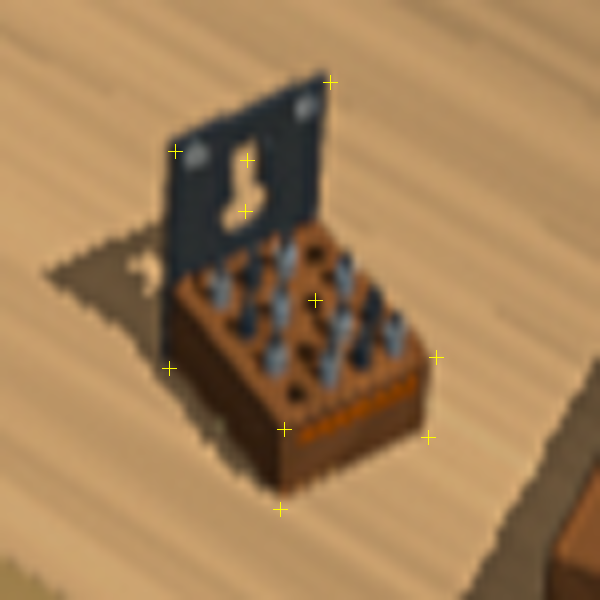

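The same offset (about −0.5, −1.6 px) shows on the standing holder. So it has not slipped in the grip, and this is camera bias or an error in depth along hx. I'll do the same check in the top view.

Run:
```python
from h import *
import pickle
s=pickle.load(open("pics/top0.pkl","rb"))
b=np.array([.54235,.2059,.02]); Rh=R.from_euler("z",-109.08,degrees=True)
pts=np.array([[.033,.028,.084],[.033,-.028,.084],[.033,.028,-.02],[.033,-.028,-.02],[-.033,.028,.02],[-.033,-.028,.02],[.033,.028,.02],[.033,-.028,.02]])
pj=lambda X:cv2.projectPoints(X,np.array(s["rvec"],float),np.array(s["tvec"],float),s["camera_matrix"],s["distortion"])[0].reshape(-1,2)
uv=pj(b+Rh.apply(pts)); sc=12;x0,y0=222,208
c=cv2.resize(s["color"][y0:y0+48,x0:x0+55,::-1],None,fx=sc,fy=sc,interpolation=cv2.INTER_CUBIC)
for q in uv: cv2.drawMarker(c,tuple(((q-[x0,y0]+.5)*sc).astype(int).tolist()),(0,255,255),cv2.MARKER_CROSS,16,1)
cv2.imwrite("pics/ov1.png",c); print(((uv-[x0,y0]+.5)*sc).round())
for B in(b,S): print("top px per cm",np.array([pj(B+np.eye(3)[i]*.01)[0]-pj(B[None])[0] for i in range(3)]).round(2).tolist())
```

```text
[[495. 214.]
 [395. 479.]
 [520. 254.]
 [429. 495.]
 [218. 131.]
 [123. 379.]
 [511. 239.]
 [417. 489.]]
top px per cm [[0.11, -3.89], [-3.89, -0.09], [-0.33, -0.25]]
top px per cm [[-0.04, -4.54], [-4.44, -0.08], [1.52, -0.25]]
```

View pics/ov1.png

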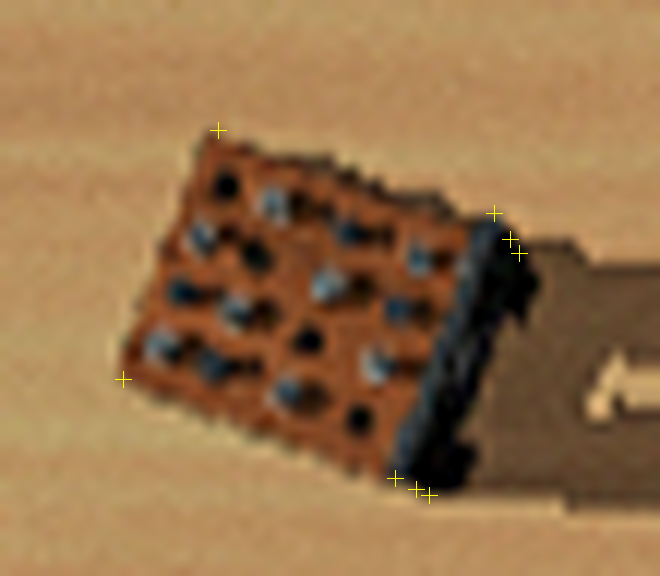

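Run:
```python
from h import *
import pickle
from scipy.optimize import least_squares
P={n:pickle.load(open(f"pics/{n}0.pkl","rb")) for n in("scene","top")}
org={"scene":(162,110),"top":(416,219)}
pj=lambda s,X:cv2.projectPoints(np.array(X,float).reshape(-1,1,3),np.array(s["rvec"],float),np.array(s["tvec"],float),s["camera_matrix"],s["distortion"])[0].reshape(-1,2)
px=lambda n,c,r: np.array([c,r],float)/9-.5+org[n]
d={"scene":np.array([-.7,-1.6]),"top":np.array([-.5,-.35])}
n=unit(YAW); ex=unit(YAW+90)
def lineres(s,S,dirn,q):   # perpendicular px distance of picked point to projected pencil line
    a,b=pj(s,[S-.02*dirn,S+.02*dirn]); t=(b-a)/np.linalg.norm(b-a); w=q-a; return t[0]*w[1]-t[1]*w[0]
obs=[("scene",[0,0,1],(167,113)),("scene",[0,0,1],(170,145)),("scene",ex,(98,229)),("scene",ex,(254,148)),("top",ex,(202,90)),("top",ex,(191,295)),("top",[0,0,1],(226,179))]
head=[("scene",(199,199)),("top",(154,185))]
def f(S,bias=1,hd=.5):
    r=[lineres(P[k],S,np.array(v,float),px(k,*c)-bias*d[k]) for k,v,c in obs]
    for k,c in head: r+=list(hd*(pj(P[k],[S-.0121*n])[0]-(px(k,*c)-bias*d[k])))
    return np.array(r)
for bias,hd in((0,.5),(1,.5),(1,0),(1,1)):
    o=least_squares(f,S,args=(bias,hd)); print(bias,hd,o.x.round(4),o.fun.round(2))
```

```text
0 0.5 [ 0.5295 -0.2237  0.1934] [-0.2  -0.44  0.3  -0.12 -0.4  -0.3   0.3   0.41  0.28 -0.1  -0.49]
1 0.5 [ 0.5277 -0.2263  0.1859] [ 0.29  0.05  0.07 -0.38  0.02  0.13 -0.3   0.15  0.27 -0.32 -0.15]
1 0 [ 0.5278 -0.2262  0.1857] [ 0.29  0.05  0.14 -0.31  0.1   0.21 -0.24  0.    0.   -0.   -0.  ]
1 1 [ 0.5275 -0.2266  0.1861] [ 0.29  0.05 -0.07 -0.52 -0.14 -0.04 -0.41  0.27  0.4  -0.48 -0.22]
```

With the bias removed, all the cross and head observations fit to within about 0.4 px: S = (0.5277, −0.2263, 0.1860). I'll go to a 32 mm standoff and align closely.

```bash
cat >> h.py <<'E'
S=np.array([.5277,-.2263,.1860])
def rel():   # keyhole in the screw frame (mm) and force in the screw frame
    o=telemetry.get_obs(); rt=R.from_euler("xyz",o["orientation"]); Rs=R.from_euler("z",YAW,degrees=True)
    Rh=rt*tool(YAW+90,20).inv()*Rs; k=np.array(o["position"])+rt.apply(blk_in_tool())+Rh.apply([.035,0,.038])
    print("key in screw mm",(Rs.inv().apply(k-S)*1000).round(2),"F screw frame",Rs.inv().apply(o["ft_force"]).round(1),"T",Rs.inv().apply(o["ft_torque"]).round(2))
def goto(dx,dy=0,dz=0,yaw=YAW):  # mm, keyhole wanted in the screw frame
    Rs=R.from_euler("z",YAW,degrees=True); p,r=key_goal(S+Rs.apply(np.array([dx,dy,dz])/1000),yaw); rel(); togo(p,r)
E
python3 -c "
from h import *
goto(-32)"
```

```text
key in screw mm [-64.31   2.41   7.29] F screw frame [-0.6 -0.3 -4.7] T [-0.03  0.51 -0.02]
t 9.82 pos [ 0.5372 -0.1195  0.1676] F [-0.2  0.6 -4.7] T [ 0.51 -0.01 -0.02] w 0.0514 q [-0.16  0.13  1.63 -0.36  1.36 -0.03]
to go cm [-0.24  2.79  1.79] turn deg [-0.01 -0.26  0.36]
```

```bash
python3 -m pendant '[[-0.12,1.4,0.9,0,-0.26,0.36,0],[-0.12,1.4,0.9,0,0,0,0],[0,0,0,0,0,0,0],[0,0,0,0,0,0,0]]' >/dev/null
python3 -c "
from h import *
goto(-32)"
```

```text
key in screw mm [-28.71  -0.78  -0.92] F screw frame [ 0.1  0.8 -4.1] T [0.02 0.57 0.01]
t 10.32 pos [ 0.5319 -0.1548  0.1594] F [ 0.8 -0.2 -4.1] T [ 0.56 -0.06  0.01] w 0.0513 q [-0.22  0.13  1.65 -0.36  1.33 -0.07]
to go cm [ 0.07 -0.28 -0.2 ] turn deg [-0.    0.08 -0.08]
```

```bash
python3 -m pendant '[[0.07,0,-0.1,0,0,0,0],[0,0,0,0,0,0,0],[0,0,0,0,0,0,0]]' >/dev/null
python3 -c "
from h import *
goto(-22)"
```

```text
key in screw mm [-29.44   0.15   0.27] F screw frame [ 0.   0.3 -4.2] T [-0.01  0.56 -0.01]
t 10.70 pos [ 0.5329 -0.1542  0.1606] F [ 0.3 -0.1 -4.2] T [ 0.56 -0.03 -0.01] w 0.0516 q [-0.22  0.13  1.64 -0.36  1.33 -0.07]
to go cm [-0.02  0.69  0.28] turn deg [-0.01  0.06 -0.07]
```

```bash
python3 -m pendant '[[0,0.28,0.1,0,0,0,0],[0,0.28,0.1,0,0,0,0],[0,0.28,0.1,0,0,0,0],[0,0.14,0.05,0,0,0,0],[0,0,0,0,0,0,0]]' 
python3 -c "
from h import *
goto(-13)"
python3 -m pendant '[[0,0.1,0.04,0,0,0,0],[0,0,0,0,0,0,0]]' >/dev/null
python3 -c "
from h import *
goto(-13)"
python3 -m pendant '[[0,0.1,0.04,0,0,0,0],[0,0,0,0,0,0,0]]' >/dev/null
python3 -c "
from h import *
goto(-13)"
```

```text
t: 11.32
position: [0.5321, -0.1652, 0.1606]
orientation: [2.793, 0.001, -0.07]
ft_force: [0.5, -0.5, -4.0]
gripper_width: 0.0518
key in screw mm [-18.38   0.16   0.34] F screw frame [ 0.5  0.5 -4. ] T [ 0.02  0.47 -0.01]
t 11.32 pos [ 0.5321 -0.1652  0.1606] F [ 0.5 -0.5 -4. ] T [ 0.47 -0.06 -0.01] w 0.0518 q [-0.24  0.13  1.64 -0.36  1.32 -0.09]
to go cm [-0.02  0.49  0.22] turn deg [-0.    0.05 -0.05]
key in screw mm [-17.26   0.15   0.3 ] F screw frame [ 0.1 -0.1 -4.2] T [0.02 0.54 0.  ]
t 11.57 pos [ 0.532  -0.1663  0.1606] F [-0.1 -0.1 -4.2] T [ 0.54 -0.06  0.  ] w 0.0514 q [-0.25  0.13  1.64 -0.36  1.32 -0.09]
to go cm [-0.02  0.39  0.17] turn deg [-0.01  0.05 -0.05]
key in screw mm [-16.23   0.15   0.22] F screw frame [-1.2 -0.5 -5.3] T [-0.01  0.52 -0.04]
t 11.82 pos [ 0.532  -0.1673  0.1605] F [-0.4  1.2 -5.3] T [ 0.52 -0.02 -0.04] w 0.0513 q [-0.25  0.13  1.64 -0.35  1.32 -0.1 ]
to go cm [-0.02  0.3   0.13] turn deg [-0.01  0.05 -0.05]
```

```bash
for i in 1 2 3; do python3 -m pendant '[[0,0.1,0.035,0,0,0,0],[0,0,0,0,0,0,0]]' >/dev/null
python3 -c "
from h import *
rel()"; done
```

```text
key in screw mm [-15.63   0.14  -0.13] F screw frame [-3.9  0.2 -5.4] T [0.06 0.94 0.02]
key in screw mm [-15.23   0.11  -0.54] F screw frame [-3.7  0.3 -5. ] T [0.04 1.1  0.02]
key in screw mm [-14.92   0.09  -1.01] F screw frame [-6.4  1.2 -3.8] T [ 0.01  1.07 -0.02]
```

Contact came at key x≈−16, where a head-on butt should be at −14.1. So the head is butting on the plate and the board is about 2 mm nearer than I assumed. I'll back off and refit the screw with that depth fixed.

```bash
python3 -m pendant '[[0,-0.3,-0.1,0,0,0,0],[0,0,0,0,0,0,0],[0,0,0,0,0,0,0]]' >/dev/null
python3 - <<'E'
from h import *
import pickle
from scipy.optimize import least_squares
P={n:pickle.load(open(f"pics/{n}0.pkl","rb")) for n in("scene","top")}
org={"scene":(162,110),"top":(416,219)}
pj=lambda s,X:cv2.projectPoints(np.array(X,float).reshape(-1,1,3),np.array(s["rvec"],float),np.array(s["tvec"],float),s["camera_matrix"],s["distortion"])[0].reshape(-1,2)
px=lambda n,c,r: np.array([c,r],float)/9-.5+org[n]
d={"scene":np.array([-.7,-1.6]),"top":np.array([-.5,-.35])}
n=unit(YAW); ex=unit(YAW+90)
def lineres(s,S,dirn,q):
    a,b=pj(s,[S-.02*dirn,S+.02*dirn]); t=(b-a)/np.linalg.norm(b-a); w=q-a; return t[0]*w[1]-t[1]*w[0]
obs=[("scene",[0,0,1],(167,113)),("scene",[0,0,1],(170,145)),("scene",ex,(98,229)),("scene",ex,(254,148)),("top",ex,(202,90)),("top",ex,(191,295)),("top",[0,0,1],(226,179))]
head=[("scene",(199,199)),("top",(154,185))]
def f(v,y,hd=.5):
    S=np.array([v[0],y,v[1]])
    r=[lineres(P[k],S,np.array(u,float),px(k,*c)-d[k]) for k,u,c in obs]
    for k,c in head: r+=list(hd*(pj(P[k],[S-.0121*n])[0]-(px(k,*c)-d[k])))
    return np.array(r)
for y in(-.2252,-.2242,-.2232):
    o=least_squares(f,[.528,.188],args=(y,)); print(y,o.x.round(4),o.cost.round(3),o.fun.round(2))
rel()
E
```

```text
-0.2252 [0.528  0.1873] 0.465 [ 0.11 -0.13 -0.07 -0.52  0.31  0.42 -0.09  0.22  0.16 -0.46 -0.24]
-0.2242 [0.5282 0.1887] 0.924 [-0.05 -0.29 -0.19 -0.64  0.57  0.67  0.09  0.29  0.05 -0.59 -0.31]
-0.2232 [0.5284 0.19  ] 1.667 [-0.21 -0.45 -0.31 -0.76  0.83  0.93  0.28  0.35 -0.05 -0.72 -0.38]
key in screw mm [-17.75   0.15  -0.68] F screw frame [ 0.4  0.5 -3.4] T [-0.    0.51 -0.02]
```

```bash
python3 -c "
from h import *
goto(-18,.5,2.5)"
```

```text
key in screw mm [-17.75   0.15  -0.68] F screw frame [ 0.4  0.5 -3.4] T [-0.    0.51 -0.02]
t 12.95 pos [ 0.532  -0.1658  0.1597] F [ 0.5 -0.4 -3.4] T [ 0.51 -0.03 -0.02] w 0.0513 q [-0.25  0.13  1.64 -0.35  1.32 -0.1 ]
to go cm [ 0.04  0.09 -0.29] turn deg [-0.17  0.06  0.01]
```

```bash
python3 -m pendant '[[0.04,0.09,-0.29,-0.17,0,0,0],[0,0,0,0,0,0,0],[0,0,0,0,0,0,0]]' >/dev/null
python3 -c "
from h import *
rel()"
for i in 1 2 3 4; do python3 -m pendant '[[0,0.1,0.035,0,0,0,0],[0,0,0,0,0,0,0]]' >/dev/null
python3 -c "
from h import *
rel()"; done
```

```text
key in screw mm [-17.75   0.62   2.91] F screw frame [-0.3  0.2 -3.9] T [-0.03  0.54  0.03]
key in screw mm [-16.6    0.59   2.89] F screw frame [ 0.5  0.3 -4.2] T [-0.03  0.51 -0.01]
key in screw mm [-15.44   0.57   2.82] F screw frame [ 0.1  0.6 -4.9] T [ 0.    0.51 -0.01]
key in screw mm [-14.28   0.51   2.88] F screw frame [-0.  -1.2 -3.2] T [-0.04  0.43  0.02]
key in screw mm [-13.14   0.48   2.9 ] F screw frame [ 0.2  0.  -3.5] T [-0.06  0.44 -0.08]
```

The head is going into the hole: no contact at −13.1, well past where it butted before. Continuing in until the feet press.

```bash
for i in 1 2 3 4 5; do python3 -m pendant '[[0,0.1,0.035,0,0,0,0],[0,0,0,0,0,0,0]]' >/dev/null
python3 -c "
from h import *
rel()"; done
```

```text
key in screw mm [-12.02   0.49   2.93] F screw frame [ 0.8 -0.9 -3.6] T [-0.1   0.48 -0.08]
key in screw mm [-10.88   0.51   2.97] F screw frame [-0.4 -0.  -3.3] T [-0.09  0.44 -0.12]
key in screw mm [-9.74  0.49  2.97] F screw frame [ 0.1  1.1 -5. ] T [-0.04  0.46 -0.05]
key in screw mm [-8.71  0.48  2.84] F screw frame [-0.3 -0.2 -4.8] T [-0.03  0.71 -0.04]
key in screw mm [-8.01  0.5   2.5 ] F screw frame [-2.6  0.  -5.9] T [0.05 0.99 0.07]
```

```bash
for i in 1 2 3; do python3 -m pendant '[[0,0.12,0.0,0,0,0,0],[0,0,0,0,0,0,0]]' >/dev/null
python3 -c "
from h import *
goto(-7,.5,2.7)"; done
```

```text
key in screw mm [-7.55  0.45  2.34] F screw frame [-4.2  0.5 -5.8] T [0.09 1.35 0.03]
t 15.82 pos [ 0.5316 -0.176   0.1627] F [ 0.7  4.1 -5.8] T [ 1.34 -0.18  0.03] w 0.0512 q [-0.26  0.13  1.64 -0.35  1.32 -0.12]
to go cm [ 0.01  0.07 -0.  ] turn deg [-0.12  0.1   0.05]
key in screw mm [-7.41  0.44  2.1 ] F screw frame [-4.9 -0.  -5.2] T [ 0.03  1.42 -0.  ]
t 16.07 pos [ 0.5315 -0.1761  0.1626] F [ 0.3  4.9 -5.2] T [ 1.41 -0.13 -0.  ] w 0.0510 q [-0.27  0.13  1.64 -0.35  1.32 -0.12]
to go cm [ 0.01  0.06 -0.02] turn deg [-0.25  0.11  0.08]
key in screw mm [-7.34  0.46  1.95] F screw frame [-5.   1.  -4.9] T [0.08 1.42 0.04]
t 16.32 pos [ 0.5315 -0.1761  0.1625] F [ 1.3  4.9 -4.9] T [ 1.41 -0.18  0.04] w 0.0517 q [-0.27  0.13  1.64 -0.35  1.32 -0.12]
to go cm [ 0.02  0.06 -0.03] turn deg [-0.37  0.11  0.12]
```

```bash
for i in 1 2; do python3 -m pendant '[[0,0.25,0.0,-0.4,0,0.1,0],[0,0.25,0.0,-0.4,0,0.1,0]]' >/dev/null
python3 -c "
from h import *
goto(-7,.5,2.7)"; done
```

```text
key in screw mm [-5.67  0.36  2.59] F screw frame [-22.9   3.2 -10.6] T [0.33 4.36 0.28]
t 16.57 pos [ 0.5314 -0.178   0.1628] F [  4.8  22.6 -10.6] T [ 4.32 -0.63  0.28] w 0.0513 q [-0.27  0.13  1.64 -0.36  1.32 -0.12]
to go cm [ 0.02 -0.12 -0.07] turn deg [ 0.11  0.12 -0.01]
key in screw mm [-5.54  0.37  2.52] F screw frame [-24.6   1.6  -7.5] T [0.19 4.47 0.2 ]
t 16.82 pos [ 0.5314 -0.1782  0.1625] F [ 3.3 24.4 -7.5] T [ 4.44 -0.5   0.2 ] w 0.0514 q [-0.26  0.13  1.64 -0.36  1.32 -0.11]
to go cm [ 0.01 -0.14 -0.1 ] turn deg [ 0.43  0.12 -0.09]
```

The plate is seated, with the feet squeezed at about 24 N, slightly more than needed. Now I'll ease the press a little and slide down while watching the forces.

```bash
python3 -m pendant '[[0,0.11,0.24,0,0,0,0],[0,0.11,0.24,0,0,0,0]]' >/dev/null
python3 -c "
from h import *
goto(-6,.5,-21.5)"; python3 -m pendant '[[0,0.11,0.26,0,0,0,0],[0,0.11,0.26,0,0,0,0]]' >/dev/null
python3 -c "
from h import *
goto(-6,.5,-21.5)"
```

```text
key in screw mm [-5.3   0.72 -1.18] F screw frame [-24.   -4.5  12. ] T [-0.82  3.15 -0.41]
t 17.07 pos [ 0.5317 -0.1783  0.159 ] F [-2.9 24.2 12. ] T [ 3.2   0.61 -0.41] w 0.0515 q [-0.27  0.13  1.64 -0.36  1.31 -0.11]
to go cm [-0.02 -0.77  1.88] turn deg [ 0.11  0.03 -0.02]
key in screw mm [-5.09  1.36 -3.61] F screw frame [-26.9  -6.4  13.5] T [-0.97  3.46 -0.44]
t 17.32 pos [ 0.5324 -0.1785  0.1568] F [-4.6 27.3 13.5] T [ 3.52  0.73 -0.44] w 0.0519 q [-0.27  0.13  1.65 -0.35  1.3  -0.12]
to go cm [-0.09 -0.69  1.67] turn deg [-0.2  -0.16 -0.01]
```

```bash
for i in 1 2; do python3 -m pendant '[[-0.07,0.03,0.27,0,0,0,0],[-0.07,0.03,0.27,0,0,0,0]]' >/dev/null
python3 -c "
from h import *
goto(-6,.5,-21.5)"; done
```

```text
key in screw mm [-5.2  1.4 -5.7] F screw frame [-19.2  -4.4  15.7] T [-0.62  2.17 -0.31]
t 17.57 pos [ 0.5325 -0.1783  0.1549] F [-3.1 19.5 15.7] T [ 2.21  0.47 -0.31] w 0.0515 q [-0.27  0.13  1.65 -0.35  1.29 -0.12]
to go cm [-0.11 -0.6   1.49] turn deg [-0.36 -0.48 -0.02]
key in screw mm [-5.11  1.42 -7.1 ] F screw frame [-21.1  -5.1  14.2] T [-0.68  2.43 -0.43]
t 17.82 pos [ 0.5326 -0.1783  0.1535] F [-3.6 21.4 14.2] T [ 2.47  0.51 -0.43] w 0.0515 q [-0.27  0.13  1.66 -0.34  1.28 -0.12]
to go cm [-0.13 -0.56  1.37] turn deg [-0.48 -0.83 -0.07]
```

Sideways force is building (Fy≈−5, with some roll), meaning the screw is pushing the holder towards −y. I'll add a sideways and roll correction before going on down.

```bash
for i in 1 2; do python3 -m pendant '[[-0.18,0.05,0.12,-0.2,-0.5,0,0],[-0.18,0.05,0.12,-0.2,-0.5,0,0]]' >/dev/null
python3 -c "
from h import *
goto(-6,.5,-21.5)"; done
```

```text
key in screw mm [-5.98  0.59 -6.17] F screw frame [-15.7   7.2   2.8] T [1.16 2.55 0.74]
t 18.07 pos [ 0.5318 -0.1775  0.1543] F [ 8.3 15.1  2.8] T [ 2.47 -1.33  0.74] w 0.0515 q [-0.27  0.13  1.65 -0.35  1.3  -0.11]
to go cm [-0.03 -0.52  1.46] turn deg [-0.24 -0.32 -0.07]
key in screw mm [-6.45 -0.2  -6.03] F screw frame [-13.2   7.5  -0.6] T [1.18 2.26 0.84]
t 18.32 pos [ 0.5309 -0.1771  0.1542] F [ 8.4 12.7 -0.6] T [ 2.17 -1.33  0.84] w 0.0512 q [-0.26  0.14  1.65 -0.36  1.31 -0.11]
to go cm [ 0.08 -0.49  1.47] turn deg [ 0.03  0.25 -0.04]
```

```bash
python3 -m pendant '[[0.12,0.1,0.15,0,0.2,0,0],[0.05,0.07,0.27,0,0,0,0]]' >/dev/null
python3 -c "
from h import *
goto(-6,.5,-21.5)"; python3 -m pendant '[[0.0,0.06,0.29,0,0,0,0],[0,0.06,0.29,0,0,0,0]]' >/dev/null
python3 -c "
from h import *
goto(-6,.5,-21.5)"
```

```text
key in screw mm [-5.49  1.12 -8.78] F screw frame [-18.4  -7.9  10. ] T [-1.19  2.36 -0.7 ]
t 18.57 pos [ 0.5322 -0.1781  0.1516] F [-6.6 18.9 10. ] T [ 2.44  1.03 -0.7 ] w 0.0513 q [-0.27  0.14  1.65 -0.35  1.3  -0.11]
to go cm [-0.06 -0.48  1.19] turn deg [-0.15  0.06 -0.03]
key in screw mm [ -5.     1.61 -11.56] F screw frame [-27.4 -10.5  21.5] T [-1.41  3.05 -0.74]
t 18.82 pos [ 0.5327 -0.1785  0.149 ] F [-8.6 28.  21.5] T [ 3.14  1.2  -0.74] w 0.0512 q [-0.27  0.14  1.65 -0.35  1.29 -0.11]
to go cm [-0.12 -0.42  0.93] turn deg [-0.35 -0.11 -0.06]
```

```bash
for i in 1 2; do python3 -m pendant '[[-0.1,0.01,0.25,0,-0.1,0,0],[-0.1,0.01,0.25,0,-0.1,0,0]]' >/dev/null
python3 -c "
from h import *
goto(-6,.5,-21.5)"; done
```

```text
key in screw mm [ -5.25   1.35 -12.85] F screw frame [-19.7  -1.3  11.8] T [-0.19  2.07 -0.06]
t 19.07 pos [ 0.5325 -0.1782  0.1478] F [ 0.1 19.8 11.8] T [ 2.08  0.05 -0.06] w 0.0516 q [-0.27  0.14  1.66 -0.35  1.28 -0.11]
to go cm [-0.1  -0.35  0.83] turn deg [-0.46 -0.29 -0.09]
key in screw mm [ -5.31   1.24 -14.35] F screw frame [-18.5  -1.1  12.5] T [-0.11  2.11 -0.  ]
t 19.32 pos [ 0.5325 -0.1781  0.1464] F [ 0.1 18.5 12.5] T [ 2.11 -0.03 -0.  ] w 0.0515 q [-0.27  0.14  1.66 -0.35  1.28 -0.11]
to go cm [-0.1  -0.29  0.7 ] turn deg [-0.55 -0.47 -0.12]
```

```bash
for i in 1 2 3; do python3 -m pendant '[[-0.1,0.02,0.25,-0.1,-0.15,0,0],[-0.1,0.02,0.25,-0.1,-0.15,0,0]]' >/dev/null
python3 -c "
from h import *
goto(-6,.5,-21.5)"; done
```

```text
key in screw mm [ -5.25   1.15 -15.67] F screw frame [-17.7  -0.4  12.6] T [-0.16  2.22  0.  ]
t 19.57 pos [ 0.5324 -0.1782  0.1449] F [ 0.8 17.7 12.6] T [2.22 0.01 0.  ] w 0.0513 q [-0.27  0.14  1.67 -0.35  1.27 -0.11]
to go cm [-0.09 -0.26  0.56] turn deg [-0.45 -0.55 -0.16]
key in screw mm [ -5.25   1.14 -16.98] F screw frame [-18.6  -2.4  12.7] T [-0.14  2.13 -0.16]
t 19.82 pos [ 0.5324 -0.1782  0.1436] F [-1.1 18.8 12.7] T [ 2.14 -0.   -0.16] w 0.0516 q [-0.27  0.14  1.67 -0.35  1.27 -0.11]
to go cm [-0.1  -0.22  0.43] turn deg [-0.34 -0.64 -0.2 ]
key in screw mm [ -5.23   1.08 -18.22] F screw frame [-18.4  -1.9  13.6] T [-0.16  2.15 -0.07]
t 20.07 pos [ 0.5324 -0.1783  0.1422] F [-0.6 18.5 13.6] T [ 2.16  0.01 -0.07] w 0.0514 q [-0.27  0.14  1.67 -0.35  1.26 -0.1 ]
to go cm [-0.09 -0.18  0.3 ] turn deg [-0.23 -0.72 -0.23]
```

```bash
for i in 1 2 3; do python3 -m pendant '[[-0.1,0.02,0.25,-0.05,-0.3,-0.05,0],[-0.1,0.02,0.25,-0.05,-0.3,-0.05,0]]' >/dev/null
python3 -c "
from h import *
goto(-6,.5,-21.5)"; done
```

```text
key in screw mm [ -5.17   1.18 -19.44] F screw frame [-18.4  -2.3  14.8] T [-0.26  2.01 -0.11]
t 20.32 pos [ 0.5324 -0.1784  0.141 ] F [-1.  18.5 14.8] T [ 2.02  0.12 -0.11] w 0.0515 q [-0.27  0.14  1.67 -0.35  1.27 -0.1 ]
to go cm [-0.09 -0.14  0.18] turn deg [-0.23 -0.5  -0.18]
key in screw mm [ -5.1    1.3  -20.43] F screw frame [-19.5  -3.4  16.6] T [-0.34  2.19 -0.19]
t 20.57 pos [ 0.5325 -0.1785  0.14  ] F [-2.1 19.7 16.6] T [ 2.21  0.18 -0.19] w 0.0513 q [-0.27  0.15  1.67 -0.35  1.27 -0.1 ]
to go cm [-0.1  -0.12  0.09] turn deg [-0.21 -0.29 -0.12]
key in screw mm [ -5.08   1.43 -21.15] F screw frame [-20.5  -4.5  16.8] T [-0.38  2.24 -0.25]
t 20.82 pos [ 0.5325 -0.1785  0.1393] F [-3.1 20.8 16.8] T [ 2.26  0.22 -0.25] w 0.0512 q [-0.27  0.15  1.67 -0.35  1.27 -0.1 ]
to go cm [-0.1  -0.09  0.02] turn deg [-0.2  -0.09 -0.08]
```

```bash
for i in 1 2 3; do python3 -m pendant '[[-0.12,0.0,0.3,-0.05,-0.1,-0.05,0],[-0.12,0.0,0.3,-0.05,-0.1,-0.05,0]]' >/dev/null
python3 -c "
from h import *
goto(-6,.5,-21.5)"; done
```

```text
key in screw mm [ -5.03   1.36 -22.31] F screw frame [-22.1  -5.6  24.9] T [-0.81  2.09 -0.35]
t 21.07 pos [ 0.5324 -0.1786  0.1381] F [-4.1 22.4 24.9] T [ 2.15  0.67 -0.35] w 0.0517 q [-0.27  0.15  1.67 -0.36  1.26 -0.1 ]
to go cm [-0.09 -0.06 -0.1 ] turn deg [-0.16 -0.34 -0.04]
key in screw mm [ -5.06   1.37 -22.59] F screw frame [-24.3  -7.2  26.5] T [-1.2   2.11 -0.54]
t 21.32 pos [ 0.5325 -0.1785  0.1378] F [-5.5 24.7 26.5] T [ 2.19  1.05 -0.54] w 0.0515 q [-0.27  0.14  1.68 -0.36  1.26 -0.1 ]
to go cm [-0.1  -0.05 -0.13] turn deg [-0.1  -0.64 -0.02]
key in screw mm [ -5.09   1.31 -22.72] F screw frame [-24.7  -5.2  26.9] T [-1.25  2.18 -0.5 ]
t 21.57 pos [ 0.5325 -0.1785  0.1376] F [-3.5 25.  26.9] T [ 2.26  1.1  -0.5 ] w 0.0513 q [-0.27  0.14  1.68 -0.36  1.25 -0.1 ]
to go cm [-0.09 -0.04 -0.14] turn deg [-0.04 -0.92 -0.  ]
```

It stops at −22.7 with Fz≈27 N, which looks like the slot end bearing. To rule out a sideways jam, I'll level the roll, centre it and push once more.

```bash
for i in 1 2; do python3 -m pendant '[[-0.2,0.0,0.25,0,-0.8,0,0],[-0.2,0.0,0.25,0,-0.8,0,0]]' >/dev/null
python3 -c "
from h import *
goto(-6,.5,-21.5)"; done;  python3 -m pendant '[[-0.1,-0.02,0.33,0,-0.4,0,0],[-0.1,-0.02,0.33,0,-0.4,0,0]]' >/dev/null
python3 -c "
from h import *
goto(-6,.5,-21.5)"
```

```text
key in screw mm [ -5.23   1.22 -22.43] F screw frame [-18.1   4.3  14.5] T [1.19 2.15 0.51]
t 21.82 pos [ 0.5323 -0.1784  0.1379] F [ 5.5 17.7 14.5] T [ 2.06 -1.33  0.51] w 0.0511 q [-0.27  0.15  1.67 -0.36  1.27 -0.1 ]
to go cm [-0.08 -0.04 -0.11] turn deg [-0.08 -0.   -0.07]
key in screw mm [ -5.22   0.93 -22.6 ] F screw frame [-17.9   2.2  15.9] T [0.86 1.84 0.3 ]
t 22.07 pos [ 0.5319 -0.1783  0.1378] F [ 3.5 17.7 15.9] T [ 1.78 -0.99  0.3 ] w 0.0513 q [-0.27  0.16  1.66 -0.36  1.29 -0.1 ]
to go cm [-0.04 -0.03 -0.12] turn deg [-0.11  0.99 -0.14]
key in screw mm [ -5.17   1.37 -22.99] F screw frame [-25.  -13.3  33.1] T [-1.12  2.05 -0.84]
t 22.32 pos [ 0.5324 -0.1784  0.1374] F [-11.6  25.9  33.1] T [ 2.12  0.97 -0.84] w 0.0517 q [-0.27  0.17  1.65 -0.36  1.29 -0.09]
to go cm [-0.09 -0.02 -0.16] turn deg [-0.13  1.28 -0.26]
```

```bash
python3 -m pendant '[[0.0,0.0,0.22,0,0.8,0,0],[-0.05,0.0,0.25,0,0.5,0,0]]' >/dev/null
python3 - <<'E'
from h import *
from plant import imaging
goto(-6,.5,-21.5)
o=[]
for n,(u,v) in(("scene",(160,95)),("top",(390,205))):
    s=imaging.snapshot(n); print(n,[(np.round(d["at"],1).tolist(),round(float(d["confidence"]),2)) for d in imaging.tip_of(s,"keyhole")[:4]])
    o.append(cv2.resize(s["color"][v:v+75,u:u+65,::-1],None,fx=6,fy=6,interpolation=cv2.INTER_CUBIC))
cv2.imwrite("pics/home.png",np.hstack(o))
E
```

```text
key in screw mm [ -5.21   1.04 -23.02] F screw frame [-19.9  -6.   21. ] T [-1.67  1.69 -0.58]
t 22.57 pos [ 0.5324 -0.1784  0.1374] F [-4.6 20.3 21. ] T [ 1.8   1.55 -0.58] w 0.0511 q [-0.27  0.15  1.67 -0.36  1.26 -0.1 ]
to go cm [-0.09 -0.02 -0.16] turn deg [-0.16 -0.24 -0.33]
scene [([343.1, 337.5], 0.88), ([183.3, 139.3], 0.75), ([406.0, 325.5], 0.75), ([412.5, 226.4], 0.67)]
top [([160.7, 169.9], 0.84), ([170.1, 322.2], 0.74), ([124.1, 210.5], 0.73)]
```

View pics/home.png

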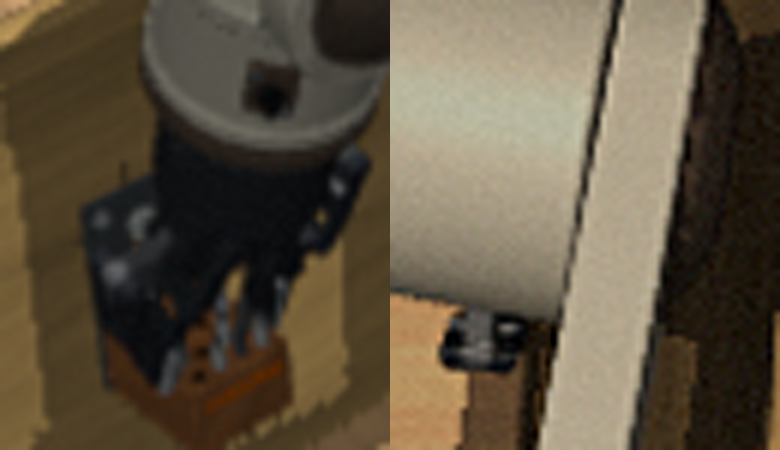

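The scene crop shows the screw head at the top of the slot, at (184,132), about 7 px (24 mm) above the network's keyhole point. That fits being fully home. One last firm press, then relax and check before releasing.

```bash
python3 -m pendant '[[-0.07,0.0,0.28,0,-0.2,-0.1,0],[-0.07,0.0,0.28,0,-0.2,-0.1,0],[-0.07,0.0,0.28,0,-0.1,0,0]]'
python3 -c "
from h import *
goto(-6,.5,-23)"
python3 -m pendant '[[0,0,0.1,0,0,0,0],[0,0,0.04,0,0,0,0],[0,0,0,0,0,0,0]]' >/dev/null
python3 -c "
from h import *
goto(-6,.5,-23)"
```

```text
t: 23.15
position: [0.5325, -0.1785, 0.1372]
orientation: [2.796, -0.006, -0.072]
ft_force: [-8.1, 23.5, 27.1]
gripper_width: 0.0519
key in screw mm [ -5.08   1.19 -23.26] F screw frame [-22.9  -9.7  27.1] T [-1.97  2.07 -0.77]
t 23.15 pos [ 0.5325 -0.1785  0.1372] F [-8.1 23.5 27.1] T [ 2.2   1.83 -0.77] w 0.0519 q [-0.27  0.15  1.67 -0.35  1.26 -0.1 ]
to go cm [-0.1  -0.07 -0.04] turn deg [-0.21 -0.25 -0.25]
key in screw mm [ -6.71   1.31 -21.14] F screw frame [-9.  -3.7  0.4] T [-0.6   1.48 -0.27]
t 23.52 pos [ 0.5328 -0.1768  0.1394] F [-3.1  9.2  0.4] T [ 1.52  0.49 -0.27] w 0.0511 q [-0.27  0.15  1.67 -0.35  1.27 -0.1 ]
to go cm [-0.11  0.01  0.23] turn deg [-0.31 -0.41 -0.3 ]
```

Relaxing moved the TCP 2 mm back while the force dropped to about 0. That is elastic give in the grip: unloaded home is at about −21.1, against the −21.3 predicted. Releasing.

```bash
python3 -m pendant '[[0,0,0,0,0,0,0.7],[0,0,0,0,0,0,0.85],[0,0,0,0,0,0,1],[0,0,0,0,0,0,1],[0,0,0,0,0,0,1],[0,0,0,0,0,0,1]]' 20
python3 -c "
from h import *
goto(-6,.5,-23)"
```

```text
t: 24.28
position: [0.5334, -0.178, 0.141]
orientation: [2.795, -0.011, -0.071]
ft_force: [-0.3, 0.1, -0.9]
gripper_width: 0.0854
key in screw mm [ -5.63   2.01 -19.39] F screw frame [-0.1 -0.3 -0.9] T [-0.02  0.2   0.01]
t 24.27 pos [ 0.5334 -0.178   0.141 ] F [-0.3  0.1 -0.9] T [0.2  0.   0.01] w 0.0854 q [-0.27  0.14  1.67 -0.35  1.27 -0.1 ]
to go cm [-0.19 -0.15  0.34] turn deg [-0.17 -0.54 -0.35]
```

```bash
python3 -m pendant '[[-0.1,0,-1,0,0,0,1],[0,0,-2,0,0,0,1],[0,0,-4,0,0,0,1],[0,0,-5,0,0,0,1],[0,-3,-5,0,0,0,1],[0,-6,-3,0,0,0,1],[0,-6,0,0,0,0,1],[0,-6,0,0,0,0,1],[0,0,0,0,0,0,1]]'
python3 - <<'E'
from h import *
from plant import imaging
o=[]
for n,(u,v) in(("scene",(150,90)),("top",(390,200))):
    s=imaging.snapshot(n); print(n,[(np.round(d["at"],1).tolist(),round(float(d["confidence"]),2)) for k in("keyhole","slot_end","block","screw") for d in imaging.tip_of(s,k)[:5] if d["at"][0]<230 and n=="scene" or d["at"][0]>350])
    o.append(cv2.resize(s["color"][v:v+80,u:u+65,::-1],None,fx=6,fy=6,interpolation=cv2.INTER_CUBIC))
cv2.imwrite("pics/hang.png",np.hstack(o))
E
```

```text
t: 25.4
position: [0.5491, 0.0914, 0.2676]
orientation: [2.798, -0.016, -0.073]
ft_force: [-0.3, -0.1, -0.2]
gripper_width: 0.0852
scene [([413.4, 224.7], 0.75), ([405.8, 326.1], 0.67), ([181.3, 137.1], 0.65), ([181.0, 128.7], 0.53), ([398.9, 246.0], 0.98), ([399.5, 354.5], 0.76), ([194.6, 154.6], 0.63), ([180.8, 127.5], 0.38)]
top [([428.5, 235.8], 0.56), ([412.5, 235.9], 0.74), ([438.3, 236.6], 0.57)]
```

View pics/hang.png

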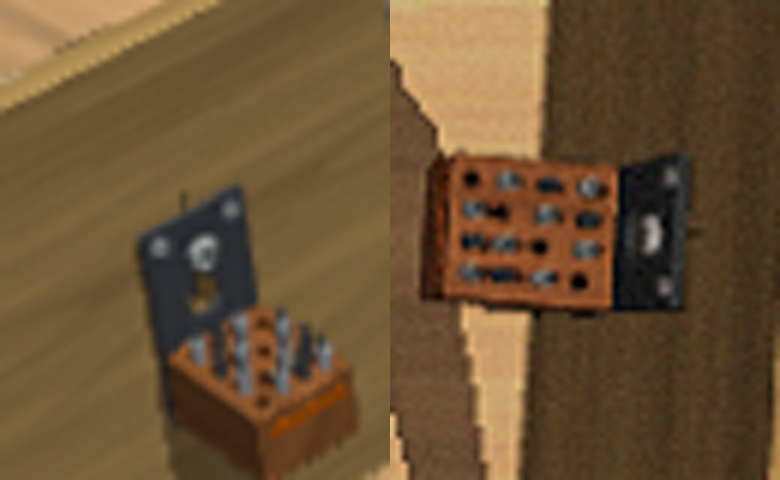

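The crop shows the holder hanging upright on the screw, with the head at the top of the slot. Head and left rivet are offset by (44,5) crop px now and were (43,4) under load, so it did not move on release. The arm is clear, so I'm handing in.

```bash
python3 -c "
from plant import ticket
print(ticket.close_job())"
```

```text
the job is handed in; nothing more can be done
None
```

The holder (the one farthest to the robot's right) is hanging on the screw. I handed the job in with the robot's clock at about 25.5 s; the hand-in gives no verdict.

**How it went:**
- **First try:** the plate butted on the screw head at about 6 N. I backed off, corrected the height by about 3 mm, and the head then went through the round hole cleanly.
- **Sliding home:** I pressed the feet in at 18–27 N and slid the plate down about 24 mm, until the force rose to 27–33 N with hardly any further movement. After relaxing the push, I let go and drew the arm clear.

**Last checks:**
- **Position:** the final picture shows the holder upright with the head at the top of the slot. The head's place on the plate was the same before and after release, to about 0.2 px (0.6 mm). The slide stopped where the hole-entry height predicted, to within about half a millimetre.
- **Forces:** the highest total vertical reading was about 33 N, shared between the screw and foot friction. I could not measure the force on the screw separately; I estimate about 20 N at most.
- **Let go:** the robot touches nothing, and the wrist force is about 0 N.

**What disagreed:**
- **Screw height:** the network's height for the screw was about 13 mm too high. I replaced it with the pencil cross, corrected for a camera bias of about 1.6 px.
- **Head position by rivets:** a rough reading of the head against the plate's rivets came out about 0.7 px (2 mm) low. That is within picking error, so I trusted the hard stop instead.
- **Side force:** it reached 13 N at one moment while I was centring the plate.

I did not measure the chisel, mallet or frame again; the arm never came near them at bench height.

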